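# Unload the block heater into the cooling rack in reverse order

### The job

Move the four vessels from the heater's blocks to the cooling rack, one in each compartment, standing upright on its floor, in reverse order: the vessel that stood leftmost in the heater (seen from the robot) ends in the rightmost compartment, the second from the left in the second from the right, and so on. Do not tip any vessel over on the way.

Things in the scene. Friction and masses are not known exactly. Their poses are not given: they have to be found in the camera images.
- tube: Tall round sample tube: body 28 mm diameter, total height 115 mm, screw cap 34 mm diameter over its top 20 mm. White plastic with a grey round top. Origin: centre of its underside, z up. Starts upright in its own heating block, underside 62 mm above the table, hidden mass under 0.12 kg.
- jar: Squat round jar: body 44 mm diameter, total height 60 mm, lid 46 mm diameter over its top 18 mm. White plastic with a grey round top. Origin: centre of its underside, z up. Starts upright in its own heating block, underside 62 mm above the table, hidden mass under 0.12 kg.
- square: Square bottle: body 36 x 36 mm and 60 mm high, small screw cap 24 mm diameter over its top 20 mm, total height 85 mm. White plastic with a grey round top. Origin: centre of its underside, z up. Starts upright in its own heating block, underside 62 mm above the table, hidden mass under 0.12 kg.
- flask: Small conical flask: base 42 mm diameter tapering to a 20 mm neck, stopper 26 mm diameter over its top 20 mm, total height 82 mm. White plastic with a grey round top. Origin: centre of its underside, z up. Starts upright in its own heating block, underside 62 mm above the table, hidden mass under 0.12 kg.
- block_tube: Aluminium heating block, 62 x 62 x 30 mm, fixed on the heater, bored with a round well 32 mm wide, 18 mm deep, about 2 mm clear all round, where the vessel of that shape stands at the start. Origin: centre of its underside, 50 mm above the table; axes as the heater's. It stays put: its place in the heater's row is the vessel's original place.
- block_jar: Aluminium heating block, 62 x 62 x 30 mm, fixed on the heater, bored with a round well 48 mm wide, 18 mm deep, about 2 mm clear all round, where the vessel of that shape stands at the start. Origin: centre of its underside, 50 mm above the table; axes as the heater's. It stays put: its place in the heater's row is the vessel's original place.
- block_square: Aluminium heating block, 62 x 62 x 30 mm, fixed on the heater, with a square well 40 mm wide, 18 mm deep, about 2 mm clear all round, where the vessel of that shape stands at the start. Origin: centre of its underside, 50 mm above the table; axes as the heater's. It stays put: its place in the heater's row is the vessel's original place.
- block_flask: Aluminium heating block, 62 x 62 x 30 mm, fixed on the heater, bored with a round well 46 mm wide, 18 mm deep, about 2 mm clear all round, where the vessel of that shape stands at the start. Origin: centre of its underside, 50 mm above the table; axes as the heater's. It stays put: its place in the heater's row is the vessel's original place.
- heater: White dry-block heater, fixed, 290 mm long (its y), 135 mm deep, 50 mm high; the four blocks on top in a row at y = +99, +33, -33, -99 mm, x = 0 (left to right seen from the robot). Origin: on the table under the middle of the row; x away from the robot, y to its left, within 15 degrees. Stands left or right of the rack.
- rack: Low aluminium rack, fixed, 268 mm long (its y), 70 mm deep: four empty open compartments in a row, centres at y = +99, +33, -33, -99 mm, x = 0 (left to right seen from the robot), each 62 mm square inside, floor 6 mm and walls 24 mm above the table. Origin: on the table under its middle; x away from the robot, y to its left, within 15 degrees.

How it is judged:
By the outcome, as a careful person would: the job done as asked, in the order asked, and still so for the second after the job is handed in, with the robot touching nothing.
It also fails if it takes over 106 s, if anything falls off the work surface, if the arm or the gripper's body presses on something with over 40 N, if the wrist force passes 120 N, or if a joint passes its speed limit or range.

### The arm

A 6-joint arm with a two-finger parallel gripper is mounted at the origin on the work surface. World frame = base frame: x ahead of the robot, y to its left, z up, the work surface at z = 0. Lengths are in m, angles in rad, forces in N, time in s.
With the tool pointing down it reaches from about 0.375 to 0.9 m from the base axis. Payload 3.1 kg.
Tool frame: the origin (TCP) lies between the finger pads; the fingertips stand 17 mm ahead of it and the grasp point (between the pads) lies 2 mm behind it (robot.nose_length is the distance from the TCP to the fingertips, in m); z points along the fingers, y is the line along which they close (so a half turn about z gives the same grasp; the last joint's range is limited). The gripper opens to 87 mm and grips with 3 to 60 N. Pads are 19 mm wide; open, the fingers measure 117 mm over their backs; the gripper's body (75 mm by 190 mm) begins 51 mm behind the grasp point.
Start: joints at [1.159, 0.527, 1.433, -0, 1.181, -0.178], TCP at [0.145, 0.608, 0.24] pointing down, gripper open.
Joint ranges: [-3.08, 3.08], [-0.75, 2.2], [0.22, 2.44], [-1.43, 4.57], [0, 2.65], [-2.85, 2.85]. Speed limits (rad/s): [2.79, 2.79, 3.14, 3.14, 3.14, 3.14].

### API

Orientations are given as a unit quaternion [x, y, z, w].
In Python, from rig import robot, cams gives the robot as it stands.
- The arm moves only by the shell command python3 -m pendant 'ROWS' [FORCE]. ROWS is JSON, a list of rows, each an object with "jaw": the opening, from 0 (shut) to 1 (fully open); "linear": the shift along the tool's x, y, z in cm, a list of three; "twist": the turn about the tool's z in degrees. A call has 1 to 12 rows; each row shifts and turns the commanded pose from where the row before left it, along the tool's axes as they then stand; what a row does not reach is not made up. A row lasts 1/12 s, in which the tool goes at most 41.7 mm and 7.16 degrees, less where a joint would pass 70% of its speed; a pose out of reach is approached as far as the arm can. A call is refused whole if a number of a shift passes 4.17 or a number of a turn 7.16, either way. A call with a gripper value outside its range is refused whole. The fingers move at their own pace and stop on an object; FORCE is the grip in N (left out, the last holds). Time passes only in rows, so rows that do not move let the fingers close. It gives the time, the measured TCP pose, the force, the opening and the grip force at its end, in the units of the state.
- robot.get_obs(): the state, without advancing time (a new reading comes with each control period).
- cams.camera(name): name is "scene" or "top" or "wrist"; returns a dict with "color" (400x640x3 uint8, blue, green, red), "depth" (400x640 float32, m along the optical axis (not along the pixel's ray), 0 where there is no reading), "fov_y" (degrees; the focal length in pixels is half the picture's height over the tangent of half this angle, whatever the lens; pixels are square), "cx", "cy" (the principal point, pixels), "view" (4x4, takes a point from world to camera coordinates). Camera axes: x right, y down, z forward; pixel columns grow to the right and rows downward; lengths in m; the calibration is good to about 2 mm. A picture is of the moment at which its call begins.
- robot.hand_in(): hands the job in; it is judged then, once.
The state is a dict: "time": time; "q": joint angles; "joint_velocities": joint speeds; "joint_torque": joint torques, N m; "position": TCP position; "tool_rot": TCP orientation; "ft_force": force on the tool from outside, world axes, zero at the start; "moment": the same for the moment, N m; "grip_width": finger opening in m; "grip_force": force on a finger pad.
Only numpy, scipy, OpenCV 4.12 (cv2) and the standard library are available. Lean on these libraries where they do the work, as an engineer would, in place of code of your own. Each camera call takes 0.05 s, during which the arm holds its last target. There are 200 camera calls.

## Working session

There is one attempt and no reset: what is moved stays moved. The work goes in short steps, Python scripts to look and compute and a shell command to move; the robot and the scene stay as the last step left them, time stands still between calls to the robot, and variables do not carry over. Pictures are saved under pics/ and viewed, at most 14 in all, crops included, and the job is handed in when it is done.

```bash
ls; mkdir -p pics; python3 - <<'E'
from rig import robot,cams
import cv2,numpy as np
o=robot.get_obs();print(o)
for n in("top","scene"):
    c=cams.camera(n);cv2.imwrite(f"pics/{n}0.png",c["color"]);np.savez(f"{n}0.npz",**c)
    print(n,c["fov_y"],c["cx"],c["cy"],np.round(c["view"],3).tolist())
E
```

```text
pics
{'time': 0.0, 'q': array([ 1.15847904e+00,  5.28467863e-01,  1.43387442e+00, -2.45947311e-05,
        1.18141039e+00, -1.78512301e-01]), 'joint_velocities': array([0.00017355, 0.00113468, 0.0007284 , 0.00086711, 0.00149301,
       0.00046155]), 'joint_torque': array([ 9.29249436e-04, -4.40049040e+01, -1.76594031e+01,  6.31389976e-02,
        5.81786467e-02, -1.94205504e-04]), 'position': array([0.14450564, 0.6073581 , 0.23857943]), 'tool_rot': array([ 1.16631690e-01,  9.93174648e-01, -1.03654005e-03, -3.03552539e-04]), 'ft_force': array([ 0.11626598, -0.08722879,  0.18197177]), 'moment': array([0.0237715 , 0.03868702, 0.04264172]), 'grip_force': 0.0, 'grip_width': 0.08726299257168219}
top 48.50126023068054 317.7385132886421 206.85309749194354 [[-0.014, -1.0, -0.006, -0.003], [-0.998, 0.015, -0.056, 0.553], [0.056, 0.005, -0.998, 0.978], [0.0, 0.0, 0.0, 1.0]]
scene 45.741317166243746 318.4899937594593 192.28546066634138 [[-0.87, 0.494, 0.015, 0.487], [0.251, 0.468, -0.847, -0.076], [-0.425, -0.733, -0.531, 1.168], [0.0, 0.0, 0.0, 1.0]]
```

View pics/top0.png

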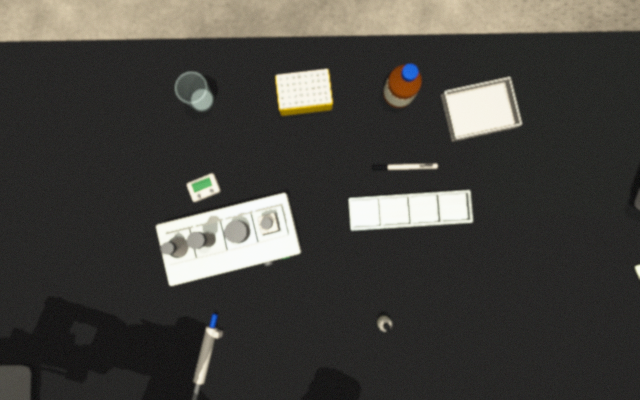

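View pics/scene0.png

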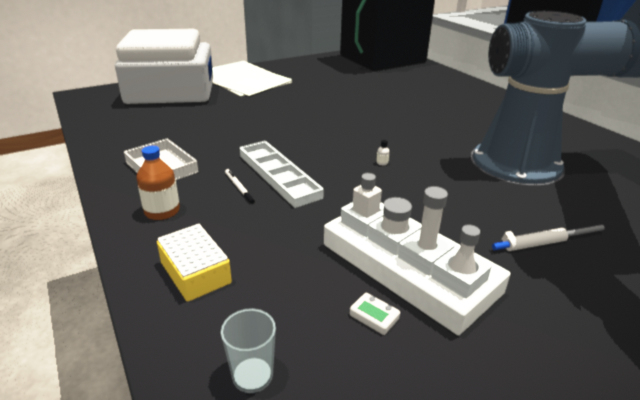

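Top view: heater at the left, with the white top's corners near (157,224), (288,195), (300,253) and (170,284). The vessels sit near (175,247), (203,239), (237,231) and (267,221). Rack corners are near (348,198), (471,191), (472,221) and (349,230). The scene view, seen from the far side, shows that from the robot's left the order is flask, tube, jar, square. I'll zoom both before measuring.

```bash
python3 - <<'E'
import cv2,numpy as np
a=cv2.imread("pics/top0.png")[185:295,150:310];b=cv2.imread("pics/scene0.png")[165:325,320:510]
a=cv2.resize(a,None,fx=2.5*1.9,fy=2.5*1.9,interpolation=2)[:,:800];b=cv2.resize(b,None,fx=3.7,fy=3.7,interpolation=2)
cv2.imwrite("pics/ca.png",a);cv2.imwrite("pics/cb.png",b)
E
```

```text
(no output)
```

View pics/ca.png

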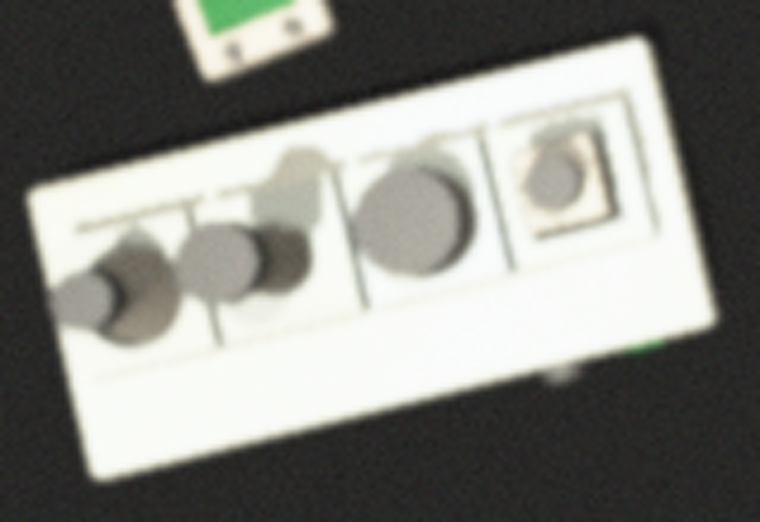

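View pics/cb.png

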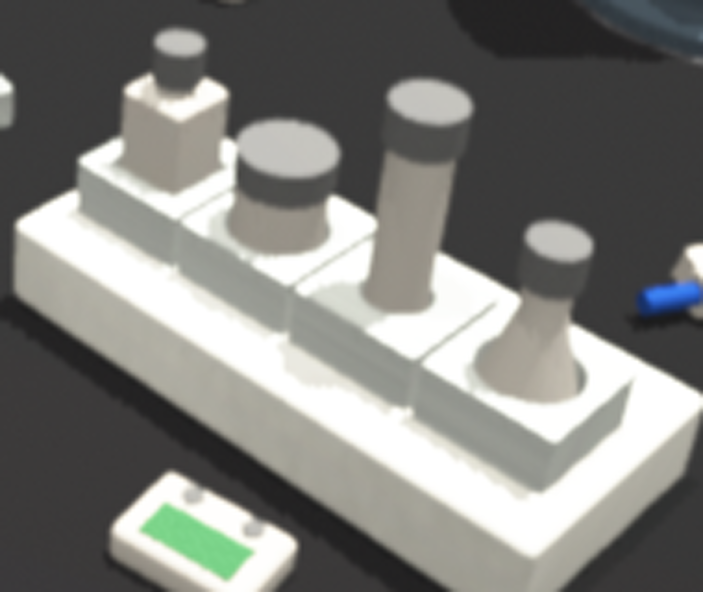

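Both crops show the four caps clearly. In full-picture pixels for top / scene: flask (168,248)/(471,230), tube (196,240)/(436,193), jar (237,231)/(398,205), square (267,223)/(369,177). I'll triangulate these, then do the heater and rack corners.

```bash
cat > h.py <<'E'
import cv2,numpy as np
def K(c):
    f=200/np.tan(np.radians(float(c["fov_y"]))/2);return np.array([[f,0,float(c["cx"])],[0,f,float(c["cy"])],[0,0,1]])
def tri(c1,c2,p1,p2):
    X=cv2.triangulatePoints(K(c1)@c1["view"][:3],K(c2)@c2["view"][:3],np.float64(p1).T,np.float64(p2).T);return (X[:3]/X[3]).T
def plane(c,p,z):
    V=c["view"];R,t=V[:3,:3],V[:3,3];o=-R.T@t;p=np.float64(p).reshape(-1,2)
    d=np.c_[p,np.ones(len(p))]@np.linalg.inv(K(c)).T@R
    return o+d*((z-o[2])/d[:,2])[:,None]
E
python3 - <<'E'
from h import *
np.set_printoptions(precision=4,suppress=True)
T=dict(np.load("top0.npz"));S=dict(np.load("scene0.npz"))
names=["flask","tube","jar","square"]
t=np.array([[85,300],[218,262],[412,218],[554,180]])/4.75+[150,185]
s=np.array([[559,242],[430,102],[288,148],[180,43]])/3.7+[320,165]
caps=tri(T,S,t,s);print("caps\n",caps)
ht=np.array([[645,38],[29,188],[97,480]])/4.75+[150,185]
hs=np.array([[15,225],[530,550],[703,400]])/3.7+[320,165]
print("heater corners\n",tri(T,S,ht,hs))
m=(T["color"].min(2)>110).astype(np.uint8);m=cv2.morphologyEx(m,3,np.ones((7,7)))
for n,(x,y,w,h),z in(("heater",(145,180,165,115),.05),("rack",(335,180,150,60),.024)):
    q=np.zeros_like(m);q[y:y+h,x:x+w]=m[y:y+h,x:x+w]
    c=max(cv2.findContours(q,0,2)[0],key=cv2.contourArea)
    b=cv2.boxPoints(cv2.minAreaRect(c));print(n,b.round(1).tolist())
    P=plane(T,c.reshape(-1,2),z)[:,:2].astype(np.float32);r=cv2.minAreaRect(P);print(r,cv2.boxPoints(r).tolist())
ms=(S["color"].min(2)>70).astype(np.uint8);q=np.zeros_like(ms);q[130:215,230:330]=ms[130:215,230:330]
q=cv2.morphologyEx(q,3,np.ones((7,7)))
c=max(cv2.findContours(q,0,2)[0],key=cv2.contourArea);print("rack scene",cv2.approxPolyDP(cv2.convexHull(c),2.5,True).reshape(-1,2).tolist())
E
```

```text
caps
 [[0.469  0.2824 0.1402]
 [0.4844 0.2181 0.174 ]
 [0.4999 0.1526 0.1182]
 [0.5152 0.0889 0.1438]]
heater corners
 [[0.5823 0.0584 0.044 ]
 [0.5174 0.3396 0.048 ]
 [0.3852 0.309  0.0436]]
heater [[153.39999389648438, 224.60000610351562], [285.6000061035156, 191.60000610351562], [301.6000061035156, 255.60000610351562], [169.39999389648438, 288.6000061035156]]
((0.48252853751182556, 0.18371453881263733), (0.14210137724876404, 0.29227566719055176), 13.231263160705566) [[0.37991559505462646, 0.3097108006477356], [0.4468122720718384, 0.0251938309520483], [0.5851414799690247, 0.05771827697753906], [0.5182448029518127, 0.3422352373600006]]
rack [[347.5, 197.1999969482422], [470.6000061035156, 189.0], [472.79998779296875, 222.5], [349.79998779296875, 230.6999969482422]]
((0.5428653955459595, -0.21520859003067017), (0.0744122639298439, 0.272605299949646), 2.968305826187134) [[0.4986509084701538, -0.08101547509431839], [0.5127674341201782, -0.353255033493042], [0.5870798826217651, -0.34940171241760254], [0.5729633569717407, -0.07716214656829834]]
rack scene [[239, 146], [268, 141], [323, 187], [323, 198], [295, 208], [240, 156]]
```

```bash
cat > go.py <<'E'
# python3 go.py x y z yaw_deg -> twist (first) then shift in tool axes after the twist, cm; also shift before the twist
import sys,numpy as np
from scipy.spatial.transform import Rotation as R
from rig import robot
o=robot.get_obs();r=R.from_quat(o["tool_rot"]);M=r.as_matrix();p=o["position"]
g=np.array([float(v) for v in sys.argv[1:4]])
yaw=np.degrees(np.arctan2(M[1,1],M[0,1]));t=-(float(sys.argv[4])-yaw);t=(t+90)%180-90
d=100*(g-p);print("pos",p.round(4),"yaw",yaw.round(2),"t",round(o["time"],2),"tilt",np.degrees(np.arccos(-M[2,2])).round(2))
print("twist",t.round(2),"shift before",(M.T@d).round(2),"after",((r*R.from_euler("z",t,degrees=True)).as_matrix().T@d).round(2))
E
python3 -m pendant '[{"jaw":1,"linear":[-3,-2.6,-0.2],"twist":0},{"jaw":1,"linear":[-3,-2.6,-0.2],"twist":0},{"jaw":1,"linear":[-3,-2.6,-0.2],"twist":0},{"jaw":1,"linear":[-3,-2.6,-0.2],"twist":0},{"jaw":1,"linear":[-3,-2.6,-0.2],"twist":0},{"jaw":1,"linear":[-3,-2.6,-0.2],"twist":0},{"jaw":1,"linear":[-3,-2.6,-0.2],"twist":0},{"jaw":1,"linear":[-3,-2.6,-0.2],"twist":0},{"jaw":1,"linear":[-3,-2.6,-0.2],"twist":0},{"jaw":1,"linear":[-3,-2.6,-0.2],"twist":0},{"jaw":1,"linear":[-3,-2.6,-0.2],"twist":0},{"jaw":1,"linear":[-3,-2.6,-0.2],"twist":0}]'
python3 -m pendant '[{"jaw":1,"linear":[0,0,0],"twist":7},{"jaw":1,"linear":[0,0,0],"twist":7},{"jaw":1,"linear":[0,0,0],"twist":7},{"jaw":1,"linear":[0,0,0],"twist":7},{"jaw":1,"linear":[0,0,0],"twist":7},{"jaw":1,"linear":[0,0,0],"twist":7},{"jaw":1,"linear":[0,0,0],"twist":7},{"jaw":1,"linear":[0,0,0],"twist":7},{"jaw":1,"linear":[0,0,0],"twist":7},{"jaw":1,"linear":[0,0,0],"twist":0}]'
python3 go.py .515 .089 .27 13.4
```

```text
time: 1.1
position: [0.4232, 0.2193, 0.2635]
tool_rot: [0.117, 0.993, -0.0, -0.0]
ft_force: [1.2, -0.0, -0.4]
grip_width: 0.0871
grip_force: 0.0
time: 1.93
position: [0.4224, 0.221, 0.2633]
tool_rot: [0.619, 0.785, -0.0, -0.0]
ft_force: [0.1, -0.7, -0.2]
grip_width: 0.087
grip_force: 0.0
pos [0.4224 0.221  0.2633] yaw 13.48 t 1.93 tilt 0.05
twist 0.08 shift before [-15.     5.93  -0.68] after [-14.99   5.95  -0.68]
```

```bash
cat > wp.py <<'E'
import sys,cv2,numpy as np
from rig import cams
c=cams.camera("wrist");cv2.imwrite(f"pics/{sys.argv[1]}.png",c["color"]);np.savez(sys.argv[1]+".npz",**c)
E
python3 wp.py w1
python3 -m pendant '[{"jaw":1,"linear":[-3.75,1.48,-0.5],"twist":0},{"jaw":1,"linear":[-3.75,1.48,-0.5],"twist":0},{"jaw":1,"linear":[-3.75,1.48,-0.5],"twist":0},{"jaw":1,"linear":[-3.75,1.48,-0.5],"twist":0},{"jaw":1,"linear":[0,0,0],"twist":0},{"jaw":1,"linear":[0,0,0],"twist":0}]'
python3 wp.py w2; python3 go.py .515 .089 .27 13.4
python3 -c "
import cv2,numpy as np
cv2.imwrite('pics/w12.png',np.vstack([cv2.resize(cv2.imread(f'pics/w{i}.png'),(480,300),interpolation=cv2.INTER_AREA) for i in (1,2)]))"
```

```text
time: 2.48
position: [0.5168, 0.0873, 0.2835]
tool_rot: [0.619, 0.785, 0.0, 0.0]
ft_force: [-0.7, 0.0, 0.7]
grip_width: 0.0872
grip_force: 0.0
pos [0.5153 0.0886 0.2831] yaw 13.61 t 2.53 tilt 0.09
twist 0.21 shift before [ 0.05 -0.02  1.31] after [ 0.05 -0.02  1.31]
```

View pics/w12.png

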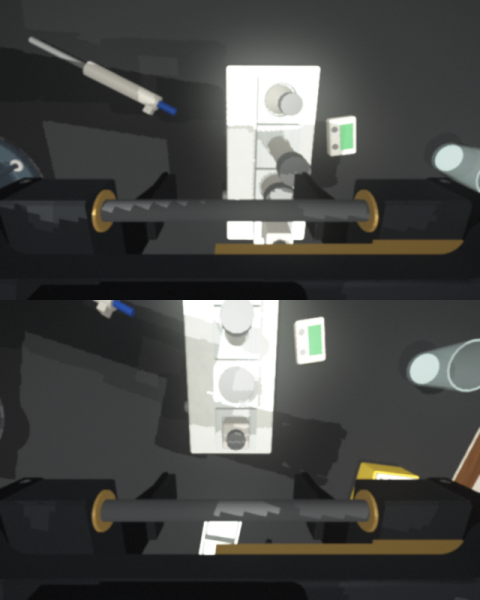

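The wrist views show the heater edge aligned with the image columns, so the yaw is right. The square's cap is near full pixel (315,184) and the jar's lid near (317,113). I'll check those rays against the triangulated positions.

```bash
python3 - <<'E'
from h import *
c=dict(np.load("w2.npz"));c1=dict(np.load("w1.npz"));T=dict(np.load("top0.npz"));np.set_printoptions(precision=4,suppress=True)
g=cv2.cvtColor(c["color"],6)
for n,(u,v),z in(("square",(315,184),.145),("jar",(317,113),.12)):
    w=cv2.medianBlur(g,3)[v-25:v+25,u-32:u+32]
    if n=="square":
        m=(w<np.percentile(w,12)).astype(np.uint8)
        k=max(cv2.findContours(m,0,2)[0],key=cv2.contourArea);(a,b),r=cv2.minEnclosingCircle(k);p=(a+u-32,b+v-25);print(r)
    else: p=(u,v)
    print(n,p,plane(c,p,z))
print("square tri top+w2",tri(T,c,[[266.6,222.9]],[[315,184]]),"flask plane",plane(c1,(290*4/3,103*4/3),.142))
cv2.imwrite("pics/z2.png",cv2.resize(c["color"][20:220,220:400],None,fx=3,fy=3,interpolation=2))
E
```

```text
31.53579330444336
square (314.5, 206.5) [[0.5211 0.0744 0.145 ]]
jar (317, 113) [[0.5036 0.1569 0.12  ]]
square tri top+w2 [[0.5168 0.0908 0.1249]] flask plane [[0.4692 0.2857 0.142 ]]
```

View pics/z2.png

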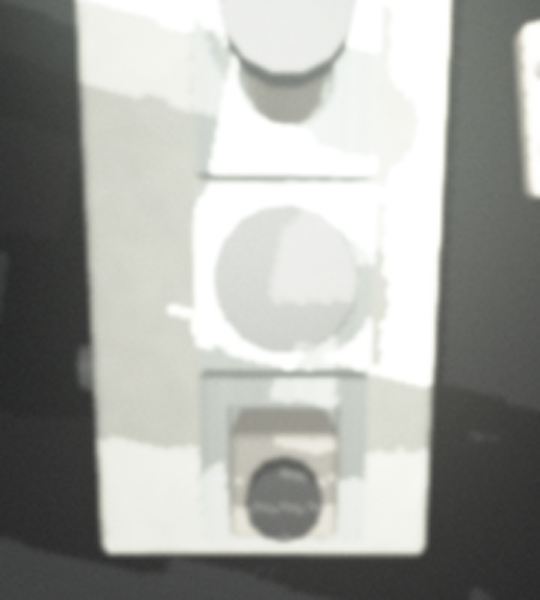

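The square's cap centre at about (315,187) and the jar's at (315,113) agree with the triangulation to 3 mm or so. Descending on the square bottle and gripping its body.

```bash

python3 -m pendant '[{"jaw":1,"linear":[0,0,3],"twist":0.2},{"jaw":1,"linear":[0,0,3],"twist":0},{"jaw":1,"linear":[0,0,3],"twist":0},{"jaw":1,"linear":[0,0,3],"twist":0},{"jaw":1,"linear":[0,0,3],"twist":0},{"jaw":1,"linear":[0,0,2],"twist":0},{"jaw":1,"linear":[0,0,0.7],"twist":0},{"jaw":1,"linear":[0,0,0],"twist":0},{"jaw":1,"linear":[0,0,0],"twist":0}]'
python3 go.py .516 .089 .106 13.4
python3 -m pendant '[{"jaw":0.3,"linear":[0,0,0],"twist":0},{"jaw":0.3,"linear":[0,0,0],"twist":0},{"jaw":0.3,"linear":[0,0,0],"twist":0},{"jaw":0.3,"linear":[0,0,0],"twist":0},{"jaw":0.3,"linear":[0,0,0],"twist":0},{"jaw":0.3,"linear":[0,0,0],"twist":0},{"jaw":0.3,"linear":[0,0,0],"twist":0},{"jaw":0.3,"linear":[0,0,0],"twist":0}]' 15
```

```text
time: 3.28
position: [0.5152, 0.09, 0.1069]
tool_rot: [0.619, 0.785, -0.0, -0.0]
ft_force: [-0.5, 0.1, 0.5]
grip_width: 0.0868
grip_force: 0.0
pos [0.5152 0.09   0.1069] yaw 13.51 t 3.28 tilt 0.01
twist 0.11 shift before [-0.12  0.05  0.09] after [-0.12  0.05  0.09]
time: 3.95
position: [0.5155, 0.0891, 0.1066]
tool_rot: [0.62, 0.785, -0.0, 0.0]
ft_force: [-0.5, 0.1, -0.7]
grip_width: 0.0419
grip_force: 0.0
```

```bash

python3 -m pendant '[{"jaw":0.2,"linear":[0,0,0],"twist":0},{"jaw":0.2,"linear":[0,0,0],"twist":0},{"jaw":0.2,"linear":[0,0,0],"twist":0},{"jaw":0.2,"linear":[0,0,0],"twist":0},{"jaw":0.2,"linear":[0,0,0],"twist":0},{"jaw":0.2,"linear":[0,0,-0.5],"twist":0},{"jaw":0.2,"linear":[0,0,-1],"twist":0},{"jaw":0.2,"linear":[0,0,-1.5],"twist":0},{"jaw":0.2,"linear":[0,0,-1.5],"twist":0},{"jaw":0.2,"linear":[0,0,-1.5],"twist":0},{"jaw":0.2,"linear":[0,0,-0.5],"twist":0},{"jaw":0.2,"linear":[0,0,0],"twist":0}]' 20
python3 go.py .5378 -.1163 .172 3
```

```text
time: 4.95
position: [0.5162, 0.0892, 0.1734]
tool_rot: [0.62, 0.785, 0.001, 0.001]
ft_force: [0.2, 0.4, -0.5]
grip_width: 0.0361
grip_force: 20.0
pos [0.5162 0.0892 0.1734] yaw 13.42 t 4.95 tilt 0.18
twist 10.42 shift before [-20.49  -2.67   0.15] after [-20.64   1.08   0.15]
```

```bash

python3 -m pendant '[{"jaw":0.2,"linear":[-1,0,0],"twist":3.5},{"jaw":0.2,"linear":[-2,0.1,0],"twist":3.5},{"jaw":0.2,"linear":[-2.6,0.1,0],"twist":3.4},{"jaw":0.2,"linear":[-3,0.15,0],"twist":0},{"jaw":0.2,"linear":[-3,0.15,0],"twist":0},{"jaw":0.2,"linear":[-3,0.15,0],"twist":0},{"jaw":0.2,"linear":[-3,0.15,0],"twist":0},{"jaw":0.2,"linear":[-2,0.1,0],"twist":0},{"jaw":0.2,"linear":[-1,0.05,0],"twist":0},{"jaw":0.2,"linear":[0,0,0],"twist":0},{"jaw":0.2,"linear":[0,0,0],"twist":0}]'
python3 go.py .5378 -.1163 .052 3; python3 wp.py w3
```

```text
time: 5.87
position: [0.5407, -0.1146, 0.1709]
tool_rot: [0.689, 0.725, -0.0, -0.001]
ft_force: [-0.7, 0.1, -0.6]
grip_width: 0.0356
grip_force: 20.0
pos [ 0.5407 -0.1146  0.1709] yaw 2.95 t 5.87 tilt 0.13
twist -0.05 shift before [-0.17 -0.28 11.89] after [-0.17 -0.28 11.89]
```

View pics/w3.png

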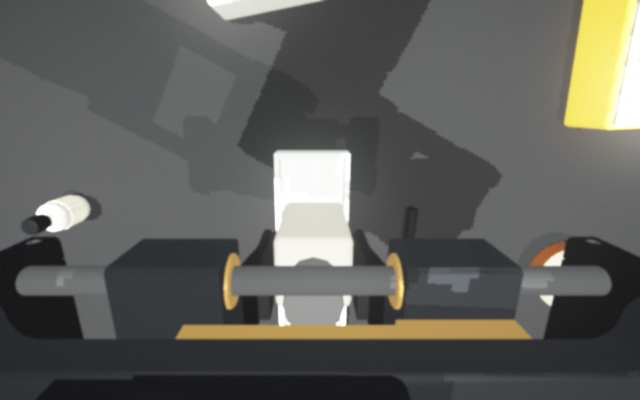

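The rack's left end shows at (274,151)–(350,151), and the bottle hangs centred over its first compartment. Checking the rack's height and x from two views.

```bash
python3 - <<'E'
from h import *
np.set_printoptions(precision=4,suppress=True)
c=dict(np.load("w3.npz"));T=dict(np.load("top0.npz"))
t=[[349.3,230],[348.2,197.8]];w=[[274,151],[350,151]]
P=tri(T,c,t,w);print(P);print(plane(c,w,.024),plane(T,t,.024))
E
python3 go.py .5385 -.1155 .052 3
```

```text
[[ 0.5003 -0.0809  0.0096]
 [ 0.5744 -0.0801 -0.0059]]
[[ 0.5022 -0.0792  0.024 ]
 [ 0.5719 -0.0755  0.024 ]] [[ 0.5002 -0.0798  0.024 ]
 [ 0.5715 -0.0786  0.024 ]]
pos [ 0.5406 -0.1139  0.171 ] yaw 3.02 t 5.92 tilt 0.14
twist 0.02 shift before [-0.17 -0.2  11.9 ] after [-0.17 -0.2  11.9 ]
```

```bash

python3 -m pendant '[{"jaw":0.2,"linear":[0,-0.2,1],"twist":0},{"jaw":0.2,"linear":[0,0,2.3],"twist":0},{"jaw":0.2,"linear":[0,0,2.5],"twist":0},{"jaw":0.2,"linear":[0,0,2.5],"twist":0},{"jaw":0.2,"linear":[0,0,1.9],"twist":0},{"jaw":0.2,"linear":[0,0,0.9],"twist":0},{"jaw":0.2,"linear":[0,0,0.4],"twist":0},{"jaw":0.2,"linear":[0,0,0.2],"twist":0},{"jaw":0.2,"linear":[0,0,0],"twist":0}]'
python3 -m pendant '[{"jaw":0.2,"linear":[0,0,0.1],"twist":0},{"jaw":0.2,"linear":[0,0,0.1],"twist":0},{"jaw":0.2,"linear":[0,0,0],"twist":0}]'; python3 go.py .5386 -.1145 .0506 3
```

```text
time: 6.67
position: [0.5399, -0.1148, 0.055]
tool_rot: [0.688, 0.726, 0.0, 0.0]
ft_force: [-0.5, 0.2, -0.9]
grip_width: 0.0359
grip_force: 20.0
time: 6.92
position: [0.5399, -0.1155, 0.0533]
tool_rot: [0.688, 0.725, 0.0, 0.001]
ft_force: [0.7, -0.0, -0.4]
grip_width: 0.0357
grip_force: 20.0
pos [ 0.5399 -0.1155  0.0533] yaw 3.0 t 6.92 tilt 0.09
twist 0.0 shift before [ 0.1  -0.13  0.27] after [ 0.1  -0.13  0.27]
```

```bash

python3 -m pendant '[{"jaw":0.2,"linear":[0,0,0.1],"twist":0},{"jaw":0.2,"linear":[0,0,0.1],"twist":0},{"jaw":0.2,"linear":[0,0,0],"twist":0}]'; python3 -m pendant '[{"jaw":0.2,"linear":[0,0,0.05],"twist":0},{"jaw":0.2,"linear":[0,0,0],"twist":0}]'; python3 go.py .5386 -.1145 .0506 3
```

```text
time: 7.17
position: [0.5395, -0.1154, 0.0506]
tool_rot: [0.688, 0.725, 0.0, 0.0]
ft_force: [1.3, 0.4, -0.4]
grip_width: 0.0358
grip_force: 20.0
time: 7.33
position: [0.5394, -0.1154, 0.0505]
tool_rot: [0.688, 0.725, -0.0, 0.0]
ft_force: [-2.1, -0.4, 4.2]
grip_width: 0.0356
grip_force: 20.0
pos [ 0.5394 -0.1154  0.0505] yaw 3.0 t 7.33 tilt 0.01
twist 0.0 shift before [ 0.09 -0.08 -0.01] after [ 0.09 -0.08 -0.01]
```

Contact at the expected height (4 N). Releasing and rising, then on to the jar.

```bash

python3 -m pendant '[{"jaw":0.8,"linear":[0,0,0],"twist":0},{"jaw":0.8,"linear":[0,0,0],"twist":0},{"jaw":0.8,"linear":[0,0,0],"twist":0},{"jaw":0.8,"linear":[0,0,0],"twist":0},{"jaw":0.8,"linear":[0,0,-1],"twist":0},{"jaw":0.8,"linear":[0,0,-3],"twist":0},{"jaw":0.8,"linear":[0,0,-4],"twist":0},{"jaw":0.8,"linear":[0,0,-4],"twist":0},{"jaw":0.8,"linear":[0,0,-4],"twist":0},{"jaw":0.8,"linear":[0,0,-3],"twist":-5.2},{"jaw":0.8,"linear":[0,0,0],"twist":-5.2},{"jaw":0.8,"linear":[0,0,0],"twist":0}]'
python3 go.py .502 .1545 .24 13.4
```

```text
time: 8.33
position: [0.5406, -0.1157, 0.2433]
tool_rot: [0.619, 0.785, 0.001, 0.003]
ft_force: [0.0, 0.9, -0.3]
grip_width: 0.0693
grip_force: 0.0
pos [ 0.5406 -0.1157  0.2433] yaw 13.51 t 8.33 tilt 0.36
twist 0.11 shift before [27.17  2.55  0.24] after [27.18  2.5   0.24]
```

```bash

python3 -m pendant '[{"jaw":1,"linear":[2,0.2,0],"twist":0},{"jaw":1,"linear":[3.8,0.35,0],"twist":0},{"jaw":1,"linear":[3.8,0.35,0],"twist":0},{"jaw":1,"linear":[3.8,0.35,0],"twist":0},{"jaw":1,"linear":[3.8,0.35,0],"twist":0},{"jaw":1,"linear":[3.8,0.35,0],"twist":0},{"jaw":1,"linear":[3.8,0.35,0],"twist":0},{"jaw":1,"linear":[2.4,0.2,0],"twist":0},{"jaw":1,"linear":[0,0,0],"twist":0},{"jaw":1,"linear":[0,0,0],"twist":0}]'
python3 go.py .502 .1545 .111 13.4; python3 wp.py w4; python3 - <<'E'
import cv2
c=cv2.imread("pics/w4.png");cv2.imwrite("pics/w4c.png",c[0:330,150:480])
E
```

```text
time: 9.17
position: [0.4994, 0.1562, 0.2391]
tool_rot: [0.619, 0.785, -0.001, -0.001]
ft_force: [-0.9, 0.2, 0.0]
grip_width: 0.0868
grip_force: 0.0
pos [0.4994 0.1562 0.2391] yaw 13.49 t 9.17 tilt 0.15
twist 0.09 shift before [-0.23  0.24 12.81] after [-0.23  0.25 12.81]
```

View pics/w4c.png

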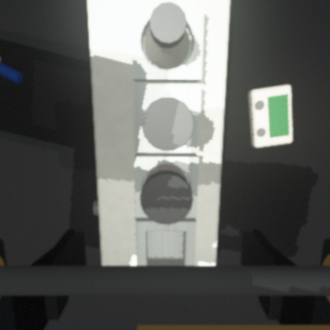

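The jar's lid is at (316,195), the tube's cap at (318,123) and the flask's stopper at (318,20) in the full wrist picture. Everything still stands, and square's block is empty.

```bash
python3 - <<'E'
from h import *
c=dict(np.load("w4.npz"))
for p,z in(((316,195),.121),((318,123),.176),((318,20),.143)):print(plane(c,p,z).round(4))
E
python3 -m pendant '[{"jaw":1,"linear":[-0.2,0.25,2],"twist":0},{"jaw":1,"linear":[0,0,3],"twist":0},{"jaw":1,"linear":[0,0,3],"twist":0},{"jaw":1,"linear":[0,0,2.5],"twist":0},{"jaw":1,"linear":[0,0,1.5],"twist":0},{"jaw":1,"linear":[0,0,0.8],"twist":0},{"jaw":1,"linear":[0,0,0],"twist":0},{"jaw":1,"linear":[0,0,0],"twist":0}]'
python3 go.py .502 .1545 .111 13.4
```

```text
[[0.5005 0.1598 0.121 ]]
[[0.4865 0.2211 0.176 ]]
[[0.4709 0.2863 0.143 ]]
time: 9.88
position: [0.5041, 0.1528, 0.112]
tool_rot: [0.621, 0.784, -0.0, -0.0]
ft_force: [-0.0, -0.3, 0.3]
grip_width: 0.0867
grip_force: 0.0
pos [0.5041 0.1528 0.112 ] yaw 13.29 t 9.88 tilt 0.02
twist -0.11 shift before [ 0.21 -0.16  0.1 ] after [ 0.21 -0.16  0.1 ]
```

```bash

python3 -m pendant '[{"jaw":1,"linear":[0.3,-0.15,0.1],"twist":0},{"jaw":0.35,"linear":[0,0,0],"twist":0},{"jaw":0.35,"linear":[0,0,0],"twist":0},{"jaw":0.35,"linear":[0,0,0],"twist":0},{"jaw":0.35,"linear":[0,0,0],"twist":0},{"jaw":0.35,"linear":[0,0,0],"twist":0},{"jaw":0.35,"linear":[0,0,0],"twist":0},{"jaw":0.35,"linear":[0,0,0],"twist":0},{"jaw":0.35,"linear":[0,0,0],"twist":0},{"jaw":0.35,"linear":[0,0,0],"twist":0},{"jaw":0.35,"linear":[0,0,0],"twist":0},{"jaw":0.35,"linear":[0,0,0],"twist":0}]' 20
python3 go.py .502 .1565 .111 13.4
python3 -m pendant '[{"jaw":0.35,"linear":[0,0,-0.5],"twist":0},{"jaw":0.35,"linear":[0,0,-1],"twist":0},{"jaw":0.35,"linear":[0,0,-2],"twist":0},{"jaw":0.35,"linear":[0,0,-2],"twist":0},{"jaw":0.35,"linear":[0,0,-2],"twist":0},{"jaw":0.35,"linear":[0,0,-1],"twist":0},{"jaw":0.35,"linear":[0,0,-0.5],"twist":0},{"jaw":0.35,"linear":[0,0,0],"twist":0}]'
python3 go.py .542 -.1805 .2 3
```

```text
time: 10.88
position: [0.5015, 0.1563, 0.1111]
tool_rot: [0.62, 0.785, 0.0, 0.0]
ft_force: [-0.7, -0.9, 2.2]
grip_width: 0.0454
grip_force: 20.0
pos [0.5015 0.1563 0.1111] yaw 13.4 t 10.88 tilt 0.0
twist 0.0 shift before [0.01 0.05 0.01] after [0.01 0.05 0.01]
time: 11.55
position: [0.502, 0.1564, 0.2023]
tool_rot: [0.62, 0.785, 0.001, 0.001]
ft_force: [0.2, -0.3, -0.1]
grip_width: 0.0454
grip_force: 20.0
pos [0.502  0.1564 0.2023] yaw 13.41 t 11.55 tilt 0.15
twist 10.41 shift before [-33.7   -3.93   0.24] after [-33.85   2.23   0.24]
```

```bash

python3 -m pendant '[{"jaw":0.35,"linear":[-1.5,0,0],"twist":3.5},{"jaw":0.35,"linear":[-2.5,0.1,0],"twist":3.5},{"jaw":0.35,"linear":[-3.3,0.2,0],"twist":3.4},{"jaw":0.35,"linear":[-3.5,0.24,0],"twist":0},{"jaw":0.35,"linear":[-3.5,0.24,0],"twist":0},{"jaw":0.35,"linear":[-3.5,0.24,0],"twist":0},{"jaw":0.35,"linear":[-3.5,0.24,0],"twist":0},{"jaw":0.35,"linear":[-3.5,0.24,0],"twist":0},{"jaw":0.35,"linear":[-3.5,0.24,0],"twist":0},{"jaw":0.35,"linear":[-3,0.24,0],"twist":0},{"jaw":0.35,"linear":[-1.7,0.15,0],"twist":0},{"jaw":0.35,"linear":[-0.8,0,0],"twist":0}]'
python3 -m pendant '[{"jaw":0.35,"linear":[0,0,0],"twist":0},{"jaw":0.35,"linear":[0,0,0],"twist":0}]';python3 go.py .542 -.1805 .055 3
```

```text
time: 12.55
position: [0.5481, -0.1813, 0.1999]
tool_rot: [0.689, 0.724, -0.0, -0.0]
ft_force: [0.2, 0.7, -0.2]
grip_width: 0.0452
grip_force: 20.0
time: 12.72
position: [0.5473, -0.1776, 0.2003]
tool_rot: [0.688, 0.725, 0.0, -0.002]
ft_force: [0.9, 0.3, -0.5]
grip_width: 0.0452
grip_force: 20.0
pos [ 0.5473 -0.1776  0.2003] yaw 3.0 t 12.72 tilt 0.17
twist -0.0 shift before [-0.29 -0.51 14.53] after [-0.29 -0.51 14.53]
```

```bash

python3 -m pendant '[{"jaw":0.35,"linear":[-0.2,-0.5,1],"twist":0},{"jaw":0.35,"linear":[0,0,2.5],"twist":0},{"jaw":0.35,"linear":[0,0,3],"twist":0},{"jaw":0.35,"linear":[0,0,3],"twist":0},{"jaw":0.35,"linear":[0,0,2.5],"twist":0},{"jaw":0.35,"linear":[0,0,1.2],"twist":0},{"jaw":0.35,"linear":[0,0,0.5],"twist":0},{"jaw":0.35,"linear":[0,0,0.3],"twist":0},{"jaw":0.35,"linear":[0,0,0.2],"twist":0},{"jaw":0.35,"linear":[0,0,0],"twist":0},{"jaw":0.35,"linear":[0,0,0],"twist":0}]'; python3 go.py .542 -.1805 .055 3
```

```text
time: 13.63
position: [0.544, -0.1816, 0.0603]
tool_rot: [0.688, 0.725, 0.0, 0.001]
ft_force: [0.0, -0.0, -0.1]
grip_width: 0.0454
grip_force: 20.0
pos [ 0.544  -0.1816  0.0603] yaw 3.01 t 13.63 tilt 0.14
twist 0.01 shift before [ 0.12 -0.2   0.53] after [ 0.12 -0.2   0.53]
```

```bash

python3 -m pendant '[{"jaw":0.35,"linear":[0.1,-0.2,0.2],"twist":0},{"jaw":0.35,"linear":[0,0,0.15],"twist":0},{"jaw":0.35,"linear":[0,0,0.1],"twist":0},{"jaw":0.35,"linear":[0,0,0],"twist":0},{"jaw":0.35,"linear":[0,0,0],"twist":0}]';python3 -m pendant '[{"jaw":0.35,"linear":[0,0,0.06],"twist":0},{"jaw":0.35,"linear":[0,0,0],"twist":0}]'; python3 go.py .542 -.1805 .055 3
```

```text
time: 14.05
position: [0.5411, -0.1804, 0.0551]
tool_rot: [0.688, 0.725, -0.0, 0.0]
ft_force: [-0.0, 0.9, 4.1]
grip_width: 0.0455
grip_force: 20.0
time: 14.22
position: [0.5412, -0.1804, 0.055]
tool_rot: [0.688, 0.725, -0.0, 0.0]
ft_force: [-1.5, 0.2, 8.6]
grip_width: 0.0453
grip_force: 20.0
pos [ 0.5412 -0.1804  0.055 ] yaw 3.01 t 14.22 tilt 0.01
twist 0.01 shift before [-0.01  0.08 -0.  ] after [-0.01  0.08 -0.  ]
```

```bash

python3 -m pendant '[{"jaw":0.9,"linear":[0,0,0],"twist":0},{"jaw":0.9,"linear":[0,0,0],"twist":0},{"jaw":0.9,"linear":[0,0,0],"twist":0},{"jaw":0.9,"linear":[0,0,0],"twist":0},{"jaw":0.9,"linear":[0,0,-1],"twist":0},{"jaw":0.9,"linear":[0,0,-3],"twist":0},{"jaw":0.9,"linear":[0,0,-4],"twist":0},{"jaw":0.9,"linear":[0,0,-4],"twist":0},{"jaw":0.9,"linear":[0,0,-4],"twist":0},{"jaw":0.9,"linear":[0,0,-3],"twist":-5.2},{"jaw":0.9,"linear":[0,0,-1],"twist":-5.2},{"jaw":0.9,"linear":[0,0,0],"twist":0}]'
python3 go.py .4865 .2195 .255 13.4
```

```text
time: 15.22
position: [0.543, -0.1813, 0.2585]
tool_rot: [0.619, 0.785, 0.001, 0.004]
ft_force: [-0.4, -0.3, -0.7]
grip_width: 0.0778
grip_force: 0.0
pos [ 0.543  -0.1813  0.2585] yaw 13.5 t 15.22 tilt 0.51
twist 0.1 shift before [40.29  3.86  0.13] after [40.3   3.79  0.13]
```

```bash

python3 -m pendant '[{"jaw":1,"linear":[2.5,0.2,0],"twist":0},{"jaw":1,"linear":[4,0.38,0],"twist":0},{"jaw":1,"linear":[4,0.38,0],"twist":0},{"jaw":1,"linear":[4,0.38,0],"twist":0},{"jaw":1,"linear":[4,0.38,0],"twist":0},{"jaw":1,"linear":[4,0.38,0],"twist":0},{"jaw":1,"linear":[4,0.38,0],"twist":0},{"jaw":1,"linear":[4,0.38,0],"twist":0},{"jaw":1,"linear":[4,0.38,0],"twist":0},{"jaw":1,"linear":[3.8,0.38,0],"twist":0},{"jaw":1,"linear":[2,0.2,0],"twist":0},{"jaw":1,"linear":[0,0,0],"twist":0}]'
python3 -m pendant '[{"jaw":1,"linear":[0,0,0],"twist":0},{"jaw":1,"linear":[0,0,0],"twist":0}]'
python3 go.py .4865 .2195 .135 13.4
```

```text
time: 16.22
position: [0.4828, 0.2242, 0.2526]
tool_rot: [0.619, 0.786, -0.001, -0.001]
ft_force: [0.2, -0.6, 0.4]
grip_width: 0.0872
grip_force: 0.0
time: 16.38
position: [0.4844, 0.2197, 0.253]
tool_rot: [0.62, 0.784, -0.001, -0.0]
ft_force: [1.2, -0.9, -0.1]
grip_width: 0.0871
grip_force: 0.0
pos [0.4844 0.2197 0.253 ] yaw 13.34 t 16.38 tilt 0.13
twist -0.06 shift before [-0.06  0.23 11.8 ] after [-0.06  0.23 11.8 ]
```

```bash

python3 -m pendant '[{"jaw":1,"linear":[0,0.2,1.5],"twist":0},{"jaw":1,"linear":[0,0,3],"twist":0},{"jaw":1,"linear":[0,0,3],"twist":0},{"jaw":1,"linear":[0,0,2.5],"twist":0},{"jaw":1,"linear":[0,0,1.2],"twist":0},{"jaw":1,"linear":[0,0,0.5],"twist":0},{"jaw":0.6,"linear":[0,0,0],"twist":0},{"jaw":0.6,"linear":[0,0,0],"twist":0},{"jaw":0.6,"linear":[0,0,0],"twist":0}]'
python3 go.py .4865 .2195 .135 13.4
python3 -m pendant '[{"jaw":0.1,"linear":[0,0,0],"twist":0},{"jaw":0.1,"linear":[0,0,0],"twist":0},{"jaw":0.1,"linear":[0,0,0],"twist":0},{"jaw":0.1,"linear":[0,0,0],"twist":0},{"jaw":0.1,"linear":[0,0,0],"twist":0},{"jaw":0.1,"linear":[0,0,0],"twist":0},{"jaw":0.1,"linear":[0,0,0],"twist":0},{"jaw":0.1,"linear":[0,0,0],"twist":0},{"jaw":0.1,"linear":[0,0,0],"twist":0},{"jaw":0.1,"linear":[0,0,0],"twist":0},{"jaw":0.1,"linear":[0,0,0],"twist":0}]' 20
python3 go.py .4865 .2195 .135 13.4
```

```text
time: 17.13
position: [0.4879, 0.2206, 0.138]
tool_rot: [0.62, 0.784, 0.001, 0.001]
ft_force: [-0.5, 0.2, 0.4]
grip_width: 0.0745
grip_force: 0.0
pos [0.4879 0.2206 0.138 ] yaw 13.34 t 17.13 tilt 0.13
twist -0.06 shift before [-0.07 -0.16  0.3 ] after [-0.07 -0.16  0.3 ]
time: 18.05
position: [0.4869, 0.221, 0.137]
tool_rot: [0.62, 0.785, 0.0, 0.0]
ft_force: [0.4, 0.5, 2.3]
grip_width: 0.0331
grip_force: 20.0
pos [0.4869 0.221  0.137 ] yaw 13.4 t 18.05 tilt 0.01
twist 0.0 shift before [-0.14 -0.07  0.2 ] after [-0.14 -0.07  0.2 ]
```

The opening reads 33 mm, so the pads' upper ends are bearing on the 34 mm cap. I'll reopen, rise 2.3 cm and grip the cap squarely.

```bash

python3 -m pendant '[{"jaw":0.6,"linear":[0,0,0],"twist":0},{"jaw":0.6,"linear":[0,0,0],"twist":0},{"jaw":0.6,"linear":[0,0,0],"twist":0},{"jaw":0.6,"linear":[-0.1,0,-1.3],"twist":0},{"jaw":0.6,"linear":[0,0,-1],"twist":0},{"jaw":0.6,"linear":[0,0,0],"twist":0},{"jaw":0.1,"linear":[0,0,0],"twist":0},{"jaw":0.1,"linear":[0,0,0],"twist":0},{"jaw":0.1,"linear":[0,0,0],"twist":0},{"jaw":0.1,"linear":[0,0,0],"twist":0},{"jaw":0.1,"linear":[0,0,0],"twist":0},{"jaw":0.1,"linear":[0,0,0],"twist":0}]' 20
python3 -m pendant '[{"jaw":0.1,"linear":[0,0,0],"twist":0},{"jaw":0.1,"linear":[0,0,0],"twist":0},{"jaw":0.1,"linear":[0,0,0],"twist":0}]'
python3 go.py .4865 .2195 .160 13.4
python3 -m pendant '[{"jaw":0.1,"linear":[0,0,-0.5],"twist":0},{"jaw":0.1,"linear":[0,0,-1],"twist":0},{"jaw":0.1,"linear":[0,0,-1.5],"twist":0},{"jaw":0.1,"linear":[0,0,-1.5],"twist":0},{"jaw":0.1,"linear":[0,0,-1.5],"twist":0},{"jaw":0.1,"linear":[0,0,-1],"twist":0},{"jaw":0.1,"linear":[0,0,-0.5],"twist":0},{"jaw":0.1,"linear":[0,0,0],"twist":0}]'
python3 go.py .5455 -.2465 .235 3; python3 wp.py w5;  python3 - <<'E'
from rig import cams
import cv2
cv2.imwrite("pics/s5.png",cams.camera("scene")["color"])
E
```

```text
time: 19.05
position: [0.4868, 0.22, 0.1596]
tool_rot: [0.62, 0.785, -0.0, -0.0]
ft_force: [0.0, -1.0, -0.6]
grip_width: 0.0328
grip_force: 20.0
time: 19.3
position: [0.487, 0.22, 0.1598]
tool_rot: [0.62, 0.785, -0.0, -0.0]
ft_force: [-0.0, -0.0, 0.1]
grip_width: 0.0331
grip_force: 20.0
pos [0.487  0.22   0.1598] yaw 13.4 t 19.3 tilt 0.01
twist 0.0 shift before [-0.04 -0.06 -0.02] after [-0.04 -0.06 -0.02]
time: 19.97
position: [0.4878, 0.2202, 0.2366]
tool_rot: [0.62, 0.785, 0.001, 0.001]
ft_force: [-0.0, -0.6, -0.9]
grip_width: 0.0327
grip_force: 20.0
pos [0.4878 0.2202 0.2366] yaw 13.41 t 19.97 tilt 0.19
twist 10.41 shift before [-46.74  -5.22   0.15] after [-46.91   3.31   0.15]
```

View pics/s5.png

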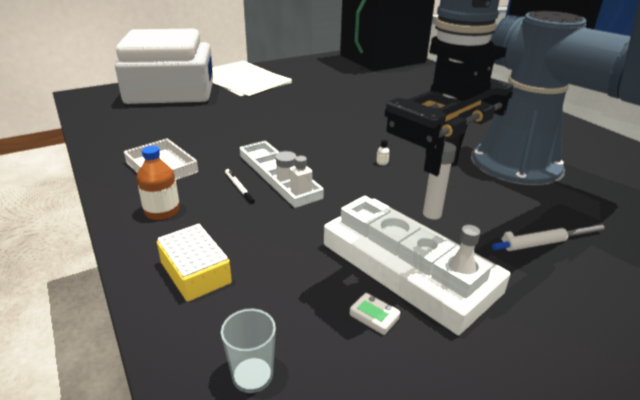

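The tube hangs upright at about (437,190). The square (300,178) and jar (286,163) stand in the rack's left compartments, and the flask waits at (467,250). Carrying the tube across.

```bash

python3 -m pendant '[{"jaw":0.1,"linear":[-1,0,0],"twist":3.5},{"jaw":0.1,"linear":[-2,0,0],"twist":3.5},{"jaw":0.1,"linear":[-3,0.2,0],"twist":3.4},{"jaw":0.1,"linear":[-3.3,0.24,0],"twist":0},{"jaw":0.1,"linear":[-3.3,0.24,0],"twist":0},{"jaw":0.1,"linear":[-3.3,0.24,0],"twist":0},{"jaw":0.1,"linear":[-3.3,0.24,0],"twist":0},{"jaw":0.1,"linear":[-3.3,0.24,0],"twist":0},{"jaw":0.1,"linear":[-3.3,0.24,0],"twist":0},{"jaw":0.1,"linear":[-3.3,0.24,0],"twist":0},{"jaw":0.1,"linear":[-3.3,0.24,0],"twist":0},{"jaw":0.1,"linear":[-3.3,0.24,0],"twist":0}]'
python3 -m pendant '[{"jaw":0.1,"linear":[-3.3,0.24,0],"twist":0},{"jaw":0.1,"linear":[-3.2,0.24,0],"twist":0},{"jaw":0.1,"linear":[-2.2,0.2,0],"twist":0},{"jaw":0.1,"linear":[-1.5,0.1,0],"twist":0},{"jaw":0.1,"linear":[-0.8,0,0],"twist":0},{"jaw":0.1,"linear":[0,0,0],"twist":0},{"jaw":0.1,"linear":[0,0,0],"twist":0},{"jaw":0.1,"linear":[0,0,0],"twist":0}]';python3 go.py .5455 -.2465 .104 3
```

```text
time: 21.07
position: [0.5346, -0.1359, 0.2337]
tool_rot: [0.688, 0.725, -0.0, -0.001]
ft_force: [1.1, 0.5, -1.6]
grip_width: 0.0331
grip_force: 20.0
time: 21.73
position: [0.5484, -0.2421, 0.2346]
tool_rot: [0.688, 0.726, 0.0, -0.001]
ft_force: [-1.0, -0.0, -0.6]
grip_width: 0.0328
grip_force: 20.0
pos [ 0.5484 -0.2421  0.2346] yaw 3.07 t 21.73 tilt 0.11
twist 0.07 shift before [-0.44 -0.3  13.06] after [-0.44 -0.3  13.06]
```

```bash

python3 -m pendant '[{"jaw":0.1,"linear":[-0.3,-0.3,1],"twist":0},{"jaw":0.1,"linear":[0,0,2],"twist":0},{"jaw":0.1,"linear":[0,0,2.5],"twist":0},{"jaw":0.1,"linear":[0,0,2.5],"twist":0},{"jaw":0.1,"linear":[0,0,2.3],"twist":0},{"jaw":0.1,"linear":[0,0,1.2],"twist":0},{"jaw":0.1,"linear":[0,0,0.6],"twist":0},{"jaw":0.1,"linear":[0,0,0.3],"twist":0},{"jaw":0.1,"linear":[0,0,0.2],"twist":0},{"jaw":0.1,"linear":[0,0,0],"twist":0},{"jaw":0.1,"linear":[0,0,0],"twist":0}]'; python3 go.py .5455 -.2465 .104 3
```

```text
time: 22.65
position: [0.5467, -0.2475, 0.1101]
tool_rot: [0.688, 0.725, 0.0, 0.001]
ft_force: [-0.5, -0.1, -0.4]
grip_width: 0.0328
grip_force: 20.0
pos [ 0.5467 -0.2475  0.1101] yaw 3.01 t 22.65 tilt 0.13
twist 0.01 shift before [ 0.1  -0.12  0.61] after [ 0.1  -0.12  0.61]
```

```bash

python3 -m pendant '[{"jaw":0.1,"linear":[0,-0.1,0.25],"twist":0},{"jaw":0.1,"linear":[0,0,0.15],"twist":0},{"jaw":0.1,"linear":[0,0,0.1],"twist":0},{"jaw":0.1,"linear":[0,0,0],"twist":0},{"jaw":0.1,"linear":[0,0,0],"twist":0}]';python3 -m pendant '[{"jaw":0.1,"linear":[0,0,0.06],"twist":0},{"jaw":0.1,"linear":[0,0,0],"twist":0}]'; python3 go.py .5455 -.2465 .104 3
```

```text
time: 23.07
position: [0.545, -0.2471, 0.1039]
tool_rot: [0.688, 0.725, -0.0, -0.0]
ft_force: [0.0, -0.4, -0.7]
grip_width: 0.0328
grip_force: 20.0
time: 23.23
position: [0.5452, -0.2473, 0.1035]
tool_rot: [0.688, 0.725, 0.0, 0.0]
ft_force: [0.9, 0.1, -0.3]
grip_width: 0.0327
grip_force: 20.0
pos [ 0.5452 -0.2473  0.1035] yaw 3.0 t 23.23 tilt 0.03
twist 0.0 shift before [ 0.08  0.04 -0.05] after [ 0.08  0.04 -0.05]
```

No contact yet; going on down in half-millimetres.

```bash

python3 -m pendant '[{"jaw":0.1,"linear":[0,0,0.05],"twist":0},{"jaw":0.1,"linear":[0,0,0],"twist":0}]'
python3 -m pendant '[{"jaw":0.1,"linear":[0,0,0.05],"twist":0},{"jaw":0.1,"linear":[0,0,0],"twist":0}]'
```

```text
time: 23.4
position: [0.5453, -0.2473, 0.1035]
tool_rot: [0.688, 0.725, 0.0, 0.0]
ft_force: [-0.3, -0.1, 4.1]
grip_width: 0.0328
grip_force: 20.0
time: 23.57
position: [0.5454, -0.2474, 0.1034]
tool_rot: [0.688, 0.725, 0.0, 0.001]
ft_force: [-0.9, 0.1, 7.3]
grip_width: 0.0328
grip_force: 20.0
```

Contact. Releasing, rising clear of the tube, and going for the flask.

```bash

python3 -m pendant '[{"jaw":0.9,"linear":[0,0,0],"twist":0},{"jaw":0.9,"linear":[0,0,0],"twist":0},{"jaw":0.9,"linear":[0,0,0],"twist":0},{"jaw":0.9,"linear":[0,0,0],"twist":0},{"jaw":0.9,"linear":[0,0,-1],"twist":0},{"jaw":0.9,"linear":[0,0,-3],"twist":0},{"jaw":0.9,"linear":[0,0,-4],"twist":0},{"jaw":0.9,"linear":[0,0,-4],"twist":0},{"jaw":0.9,"linear":[0,0,-2],"twist":-5.2},{"jaw":0.9,"linear":[0,0,-1],"twist":-5.2},{"jaw":0.9,"linear":[0,0,0],"twist":0},{"jaw":0.9,"linear":[0,0,0],"twist":0}]'
python3 go.py .4705 .2845 .245 13.4
```

```text
time: 24.57
position: [0.545, -0.2471, 0.2531]
tool_rot: [0.621, 0.784, 0.0, 0.001]
ft_force: [-1.7, 1.1, -1.3]
grip_width: 0.0778
grip_force: 0.0
pos [ 0.545  -0.2471  0.2531] yaw 13.27 t 24.57 tilt 0.08
twist -0.13 shift before [53.45  4.95  0.76] after [53.44  5.07  0.76]
```

```bash

python3 -m pendant '[{"jaw":1,"linear":[2.4,0.2,0],"twist":0},{"jaw":1,"linear":[4,0.38,0],"twist":0},{"jaw":1,"linear":[4,0.38,0],"twist":0},{"jaw":1,"linear":[4,0.38,0],"twist":0},{"jaw":1,"linear":[4,0.38,0],"twist":0},{"jaw":1,"linear":[4,0.38,0],"twist":0},{"jaw":1,"linear":[4,0.38,0],"twist":0},{"jaw":1,"linear":[4,0.38,0],"twist":0},{"jaw":1,"linear":[4,0.38,0],"twist":0},{"jaw":1,"linear":[4,0.38,0],"twist":0},{"jaw":1,"linear":[4,0.38,0],"twist":0},{"jaw":1,"linear":[4,0.38,0],"twist":0}]'
python3 -m pendant '[{"jaw":1,"linear":[4,0.38,0],"twist":0},{"jaw":1,"linear":[3,0.2,0],"twist":0},{"jaw":1,"linear":[0,0,0],"twist":0},{"jaw":1,"linear":[0,0,0],"twist":0},{"jaw":1,"linear":[0,0,0],"twist":0}]'
python3 go.py .4705 .2845 .131 13.4
```

```text
time: 25.57
position: [0.4783, 0.216, 0.2507]
tool_rot: [0.621, 0.784, -0.001, -0.001]
ft_force: [0.8, -0.1, -0.7]
grip_width: 0.0871
grip_force: 0.0
time: 25.98
position: [0.4686, 0.2832, 0.251]
tool_rot: [0.62, 0.785, -0.002, -0.001]
ft_force: [0.1, -0.5, -0.0]
grip_width: 0.087
grip_force: 0.0
pos [0.4686 0.2832 0.251 ] yaw 13.37 t 25.98 tilt 0.19
twist -0.03 shift before [ 0.09  0.25 12.  ] after [ 0.09  0.25 12.  ]
```

```bash

python3 -m pendant '[{"jaw":1,"linear":[0.1,0.2,1.5],"twist":0},{"jaw":1,"linear":[0,0,3],"twist":0},{"jaw":1,"linear":[0,0,3],"twist":0},{"jaw":1,"linear":[0,0,2.6],"twist":0},{"jaw":1,"linear":[0,0,1.3],"twist":0},{"jaw":1,"linear":[0,0,0.5],"twist":0},{"jaw":0.6,"linear":[0,0,0],"twist":0},{"jaw":0.6,"linear":[0,0,0],"twist":0},{"jaw":0.6,"linear":[0,0,0],"twist":0}]'
python3 go.py .4705 .2845 .131 13.4
python3 -m pendant '[{"jaw":0.08,"linear":[0,0,0],"twist":0},{"jaw":0.08,"linear":[0,0,0],"twist":0},{"jaw":0.08,"linear":[0,0,0],"twist":0},{"jaw":0.08,"linear":[0,0,0],"twist":0},{"jaw":0.08,"linear":[0,0,0],"twist":0},{"jaw":0.08,"linear":[0,0,0],"twist":0},{"jaw":0.08,"linear":[0,0,0],"twist":0},{"jaw":0.08,"linear":[0,0,0],"twist":0},{"jaw":0.08,"linear":[0,0,0],"twist":0},{"jaw":0.08,"linear":[0,0,0],"twist":0},{"jaw":0.08,"linear":[0,0,0],"twist":0},{"jaw":0.08,"linear":[0,0,0],"twist":0}]' 20
python3 go.py .4705 .2845 .131 13.4
```

```text
time: 26.73
position: [0.4723, 0.285, 0.1345]
tool_rot: [0.62, 0.784, 0.001, 0.001]
ft_force: [0.3, 0.1, 0.3]
grip_width: 0.074
grip_force: 0.0
pos [0.4723 0.285  0.1345] yaw 13.34 t 26.73 tilt 0.13
twist -0.06 shift before [-0.01 -0.19  0.35] after [-0.01 -0.19  0.35]
time: 27.73
position: [0.4712, 0.2853, 0.1333]
tool_rot: [0.62, 0.785, 0.0, 0.0]
ft_force: [-0.2, 0.1, 1.1]
grip_width: 0.0251
grip_force: 20.0
pos [0.4712 0.2853 0.1333] yaw 13.4 t 27.73 tilt 0.0
twist 0.0 shift before [-0.06 -0.09  0.23] after [-0.06 -0.09  0.23]
```

```bash

python3 -m pendant '[{"jaw":0.08,"linear":[0,0,-0.5],"twist":0},{"jaw":0.08,"linear":[0,0,-1],"twist":0},{"jaw":0.08,"linear":[0,0,-2],"twist":0},{"jaw":0.08,"linear":[0,0,-2],"twist":0},{"jaw":0.08,"linear":[0,0,-2],"twist":0},{"jaw":0.08,"linear":[0,0,-2],"twist":0},{"jaw":0.08,"linear":[0,0,-1],"twist":0},{"jaw":0.08,"linear":[0,0,-0.3],"twist":0},{"jaw":0.08,"linear":[0,0,0],"twist":0}]'
python3 go.py .549 -.3125 .24 3
```

```text
time: 28.48
position: [0.4715, 0.2854, 0.2423]
tool_rot: [0.62, 0.785, 0.001, 0.001]
ft_force: [-0.4, 0.5, -1.3]
grip_width: 0.0256
grip_force: 20.0
pos [0.4715 0.2854 0.2423] yaw 13.41 t 28.48 tilt 0.11
twist 10.41 shift before [-59.96  -6.32   0.21] after [-60.11   4.61   0.21]
```

```bash

python3 -m pendant '[{"jaw":0.08,"linear":[-1,0,0],"twist":3.5},{"jaw":0.08,"linear":[-2,0,0],"twist":3.5},{"jaw":0.08,"linear":[-3,0.2,0],"twist":3.4},{"jaw":0.08,"linear":[-3.5,0.26,0],"twist":0},{"jaw":0.08,"linear":[-3.5,0.26,0],"twist":0},{"jaw":0.08,"linear":[-3.5,0.26,0],"twist":0},{"jaw":0.08,"linear":[-3.5,0.26,0],"twist":0},{"jaw":0.08,"linear":[-3.5,0.26,0],"twist":0},{"jaw":0.08,"linear":[-3.5,0.26,0],"twist":0},{"jaw":0.08,"linear":[-3.5,0.26,0],"twist":0},{"jaw":0.08,"linear":[-3.5,0.26,0],"twist":0},{"jaw":0.08,"linear":[-3.5,0.26,0],"twist":0}]'
python3 go.py .549 -.3125 .24 3
python3 -m pendant '[{"jaw":0.08,"linear":[-3.5,0.26,0],"twist":0},{"jaw":0.08,"linear":[-3.5,0.26,0],"twist":0},{"jaw":0.08,"linear":[-3.5,0.26,0],"twist":0},{"jaw":0.08,"linear":[-3.5,0.26,0],"twist":0},{"jaw":0.08,"linear":[-3.3,0.26,0],"twist":0},{"jaw":0.08,"linear":[-2.5,0.26,0],"twist":0},{"jaw":0.08,"linear":[-1.6,0,0],"twist":0},{"jaw":0.08,"linear":[-0.8,0,0],"twist":0},{"jaw":0.08,"linear":[0,0,0],"twist":0},{"jaw":0.08,"linear":[0,0,0],"twist":0},{"jaw":0.08,"linear":[0,0,0],"twist":0}]'
python3 go.py .549 -.3125 .0773 3
```

```text
time: 29.48
position: [0.5211, -0.0885, 0.2398]
tool_rot: [0.688, 0.725, -0.001, -0.002]
ft_force: [0.2, 0.9, -0.5]
grip_width: 0.0247
grip_force: 20.0
pos [ 0.5211 -0.0885  0.2398] yaw 2.99 t 29.48 tilt 0.19
twist -0.01 shift before [-22.51   1.62  -0.06] after [-22.52   1.61  -0.06]
time: 30.4
position: [0.549, -0.306, 0.241]
tool_rot: [0.688, 0.726, 0.0, -0.001]
ft_force: [-0.3, -0.6, -0.9]
grip_width: 0.0256
grip_force: 20.0
pos [ 0.549 -0.306  0.241] yaw 3.08 t 30.4 tilt 0.13
twist 0.08 shift before [-6.800e-01 -1.000e-02  1.637e+01] after [-6.800e-01 -1.000e-02  1.637e+01]
```

```bash

python3 -m pendant '[{"jaw":0.08,"linear":[-0.6,0,1],"twist":0},{"jaw":0.08,"linear":[0,0,2.5],"twist":0},{"jaw":0.08,"linear":[0,0,3],"twist":0},{"jaw":0.08,"linear":[0,0,3],"twist":0},{"jaw":0.08,"linear":[0,0,2.7],"twist":0},{"jaw":0.08,"linear":[0,0,2],"twist":0},{"jaw":0.08,"linear":[0,0,1],"twist":0},{"jaw":0.08,"linear":[0,0,0.4],"twist":0},{"jaw":0.08,"linear":[0,0,0.2],"twist":0},{"jaw":0.08,"linear":[0,0,0],"twist":0},{"jaw":0.08,"linear":[0,0,0],"twist":0}]'; python3 go.py .549 -.3125 .0773 3
```

```text
time: 31.32
position: [0.5506, -0.3145, 0.0848]
tool_rot: [0.688, 0.726, 0.0, 0.001]
ft_force: [-0.5, 0.3, -1.2]
grip_width: 0.0254
grip_force: 20.0
pos [ 0.5506 -0.3145  0.0848] yaw 3.02 t 31.32 tilt 0.16
twist 0.02 shift before [ 0.21 -0.15  0.74] after [ 0.21 -0.15  0.74]
```

```bash

python3 -m pendant '[{"jaw":0.08,"linear":[0.1,-0.15,0.3],"twist":0},{"jaw":0.08,"linear":[0,0,0.2],"twist":0},{"jaw":0.08,"linear":[0,0,0.1],"twist":0},{"jaw":0.08,"linear":[0,0,0],"twist":0},{"jaw":0.08,"linear":[0,0,0],"twist":0}]';python3 -m pendant '[{"jaw":0.08,"linear":[0,0,0.06],"twist":0},{"jaw":0.08,"linear":[0,0,0],"twist":0}]'; python3 -m pendant '[{"jaw":0.08,"linear":[0,0,0.05],"twist":0},{"jaw":0.08,"linear":[0,0,0],"twist":0}]'; python3 go.py .549 -.3125 .0773 3
```

```text
time: 31.73
position: [0.5481, -0.3131, 0.0775]
tool_rot: [0.688, 0.725, 0.0, 0.0]
ft_force: [0.3, -0.3, -0.8]
grip_width: 0.0253
grip_force: 20.0
time: 31.9
position: [0.5484, -0.3132, 0.0773]
tool_rot: [0.688, 0.725, 0.0, 0.0]
ft_force: [-0.8, 1.5, 1.8]
grip_width: 0.0251
grip_force: 20.0
time: 32.07
position: [0.5484, -0.3132, 0.0773]
tool_rot: [0.688, 0.725, 0.0, 0.0]
ft_force: [-0.4, 2.3, 5.4]
grip_width: 0.0254
grip_force: 20.0
pos [ 0.5484 -0.3132  0.0773] yaw 3.01 t 32.07 tilt 0.05
twist 0.01 shift before [0.06 0.06 0.  ] after [0.06 0.06 0.  ]
```

Contact. Releasing, backing off and looking.

```bash

python3 -m pendant '[{"jaw":0.9,"linear":[0,0,0],"twist":0},{"jaw":0.9,"linear":[0,0,0],"twist":0},{"jaw":0.9,"linear":[0,0,0],"twist":0},{"jaw":0.9,"linear":[0,0,0],"twist":0},{"jaw":0.9,"linear":[0,0,0],"twist":0},{"jaw":0.9,"linear":[0,0,-1],"twist":0},{"jaw":0.9,"linear":[0,0,-3],"twist":0},{"jaw":0.9,"linear":[0,0,-4],"twist":0},{"jaw":0.9,"linear":[0,0,-4],"twist":0},{"jaw":0.9,"linear":[0,0,-4],"twist":0},{"jaw":0.9,"linear":[0,0,-2],"twist":0},{"jaw":0.9,"linear":[0,0,0],"twist":0}]'
python3 -m pendant '[{"jaw":0.9,"linear":[0,-3,0],"twist":0},{"jaw":0.9,"linear":[0,-3,0],"twist":0},{"jaw":0.9,"linear":[0,-3,0],"twist":0},{"jaw":0.9,"linear":[0,0,0],"twist":0},{"jaw":0.9,"linear":[0,0,0],"twist":0},{"jaw":0.9,"linear":[0,0,0],"twist":0}]'
python3 - <<'E'
from rig import cams
import cv2,numpy as np
s=cams.camera("scene")["color"][110:230,200:360];t=cams.camera("top")["color"][160:260,330:490]
cv2.imwrite("pics/end.png",np.vstack([cv2.resize(s,None,fx=2.7,fy=2.7,interpolation=2),cv2.resize(t,None,fx=2.7,fy=2.7,interpolation=2)]))
E
```

```text
time: 33.07
position: [0.5509, -0.3151, 0.2637]
tool_rot: [0.688, 0.725, 0.0, 0.007]
ft_force: [0.7, -0.4, -0.3]
grip_width: 0.0782
grip_force: 0.0
time: 33.57
position: [0.4586, -0.3179, 0.2562]
tool_rot: [0.689, 0.725, 0.0, 0.0]
ft_force: [-0.2, 0.3, -0.4]
grip_width: 0.0783
grip_force: 0.0
```

View pics/end.png

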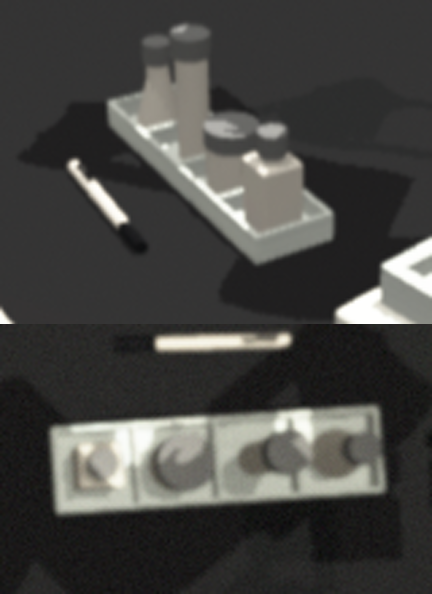

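All four stand upright, each in its own compartment. In the top crop, left to right: square (97,465), jar (182,463), tube (255,460) and flask (335,453). Handing in.

```bash
python3 -c "
from rig import robot
print(robot.hand_in())"
```

```text
the job is handed in; nothing more can be done
None
```

The job is handed in: all four vessels stand upright in the rack in reverse order (square, jar, tube, flask from the left), after about 34 s of the 106 s allowed.

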